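Sort the flag ear tags into their colour trays

ROBOT

A 6-joint arm with a two-finger parallel gripper is mounted at the origin on the work surface. World frame = base frame: x ahead of the robot, y to its left, z up, the work surface at z = 0. Lengths are in m, angles in degrees, forces in N, time in s.
With the tool pointing down it reaches from about 0.275 to 0.85 m from the base axis. Payload 19 kg.
Tool frame: the origin (TCP) lies on the mounting face of the last link; the fingertips stand 173 mm ahead of it and the grasp point (between the pads) lies robot.grasp_offset ahead of it (robot.grasp_offset is the distance from the TCP to the grasp point, in m); z points along the fingers, y is the direction in which the jaws open and shut (so a half turn about z gives the same grasp; the last joint's range is limited). The gripper opens to 85 mm and grips with 20 to 120 N. Pads are 22 mm wide; open, the fingers measure 114 mm over their backs; the gripper's body (76 mm by 85 mm) begins 54 mm behind the grasp point. The pads swing forward as they close: fully open they stand 13 mm farther back than shut.
Start: joints at [55.634, 8.623, 82.357, -0, 89.026, -7.678], TCP at [0.258, 0.514, 0.405] pointing down, gripper open.
Joint ranges: [-160.23, 160.23], [-39.13, 120.54], [6.94, 153.29], [-79.49, 259.48], [9.18, 160.14], [-161.06, 161.06]. Speed limits (degrees/s): [108.29, 108.29, 127.2, 172.46, 172.46, 172.46].

INTERFACE

Orientations are given as [roll, pitch, yaw] about the fixed x, y, z axes, in that order (R = Rz(yaw) Ry(pitch) Rx(roll)).
In Python, from plant import read_state, get_image, camera_params, hand_in, spot_in, spot_point, robot gives the robot as it stands.
- The arm moves only by the tool step_arm, never from a script. Its argument "steps" is a list of rows, each a list of 7 numbers: the shift along the tool's x, y, z normalised to -1 to 1, where 1 is 20 mm, then the turn, a rotation vector about the tool's x, y, z normalised to -1 to 1, where 1 is 0.15 rad, then the closure in counts, from 0 (fully open) to 255 (shut). In form: [[x, y, z, wx, wy, wz, gripper], ...]. A call has 1 to 20 rows; each row shifts and turns the commanded pose from where the row before left it, along the tool's axes as they then stand; what a row does not reach is not made up. A row lasts 1/8 s, in which the tool goes at most 62.5 mm and 10.7 degrees, less where a joint would pass 70% of its speed; a pose out of reach is approached as far as the arm can. A call with a number of a shift or a turn outside -1 to 1 is refused whole. A call with a gripper value outside its range is refused whole. The fingers move at their own pace and stop on an object; "newtons" is the grip in N (left out, the last holds). Time passes only in rows, so rows that do not move let the fingers close. It gives the time, the measured TCP pose, the force and the opening at its end, in the units of the state.
- read_state(): the state, without advancing time (a new reading comes with each control period).
- get_image(name): name is "scene" or "top" or "wrist"; returns (picture, depth): 400x640x3 uint8, red, green, blue; 400x640 float32, m along the optical axis (not along the pixel's ray), 0 where there is no reading.
- camera_params(name): a dict with "camera_matrix" (3x3 intrinsics, pixels), "rvec" (rotation vector, rad) and "tvec" (3), from world to camera coordinates, as OpenCV has them. Camera axes: x right, y down, z forward; pixel columns grow to the right and rows downward; lengths in m; the calibration is good to about 2 mm. A picture is of the moment at which its call begins: read the wrist's pose just before it. camera_params takes no time and is no camera call; for the wrist camera it gives the pose at the moment of the call.
- hand_in(): hands the job in, once; it reports no verdict.
Trained networks look in the newest picture that a camera, given by its name, has taken for a name from the list of things; names that differ only in an ending like _2 or _b are one class to them, and where a whole thing is asked for, a point or a joint stands for the part that bears it (a point fixed in the world has none). Each returns a list of dicts, best first, with "p" (0 to 1); they miss things now and then, are a little off and sometimes report something else, mostly with a low value. They report only what shows in the picture. A call takes as long as a camera call. They do not tell look-alikes from the thing itself.
- spot_in(camera, query): "xyz" ([x, y, z] in m, in world coordinates, good to about 4 mm: the middle of the surface that is visible of it).
- spot_point(camera, query): "xyz" ([x, y, z] in m, in world coordinates, good to about 4 mm: a listed point, or the origin of a listed thing).
The state is a dict: "t": time; "joint_positions": joint angles; "joint_velocities": joint speeds; "joint_torque": joint torques, N m; "tcp_pos": TCP position; "eef_rot": TCP orientation; "force": force on the tool from outside, world axes, zero at the start; "wrist_torque": the same for the moment, N m; "finger_gap": finger opening in m.
Only numpy, scipy, OpenCV 4.12 (cv2) and the standard library are available. Lean on these libraries where they do the work, as an engineer would, in place of code of your own. Each camera call takes 0.05 s, during which the arm holds its last target.

TASK

Sort the four stacks of flag ear tags (the rectangular ones with a neck) into the trays: put each one in the tray of its own colour, standing upright and flat on the tray's floor, lengthways inside the walls, the neck at either end. Leave the two stacks of round button tags standing where they are.

Things in the scene. Friction and masses are not known exactly. Their poses are not given: they have to be found in the camera images.
- flag_yellow_center (a point): Centre (half-way up, middle of the whole length) of the loose yellow stack of flag ear tags: one rigid block, 66 mm long (own x) x 42 wide (own y) x 48 high (own z, up), 60 to 130 g, standing on the bench. The wide flag part, 42 wide with flat parallel sides, runs from 33 behind to 13 ahead of this centre; a neck 18 wide runs on to 33 ahead (+x). All sizes in mm.
- flag_red_center (a point): Centre (half-way up, middle of the whole length) of the loose red stack of flag ear tags: one rigid block, 66 mm long (own x) x 42 wide (own y) x 48 high (own z, up), 60 to 130 g, standing on the bench. The wide flag part, 42 wide with flat parallel sides, runs from 33 behind to 13 ahead of this centre; a neck 18 wide runs on to 33 ahead (+x). All sizes in mm.
- flag_green_center (a point): Centre (half-way up, middle of the whole length) of the loose green stack of flag ear tags: one rigid block, 66 mm long (own x) x 42 wide (own y) x 48 high (own z, up), 60 to 130 g, standing on the bench. The wide flag part, 42 wide with flat parallel sides, runs from 33 behind to 13 ahead of this centre; a neck 18 wide runs on to 33 ahead (+x). All sizes in mm.
- flag_blue_center (a point): Centre (half-way up, middle of the whole length) of the loose blue stack of flag ear tags: one rigid block, 66 mm long (own x) x 42 wide (own y) x 48 high (own z, up), 60 to 130 g, standing on the bench. The wide flag part, 42 wide with flat parallel sides, runs from 33 behind to 13 ahead of this centre; a neck 18 wide runs on to 33 ahead (+x). All sizes in mm.
- tray_yellow: Shallow open yellow plastic tray, fixed to the bench: outside 104 mm long (own x) x 70 wide (own y) x 14 high, walls and floor 4 thick, so inside 96 x 62 and 10 deep. Origin at the centre of its underside, on the bench. All sizes in mm.
- tray_red: Shallow open red plastic tray, fixed to the bench: outside 104 mm long (own x) x 70 wide (own y) x 14 high, walls and floor 4 thick, so inside 96 x 62 and 10 deep. Origin at the centre of its underside, on the bench. All sizes in mm.
- tray_green: Shallow open green plastic tray, fixed to the bench: outside 104 mm long (own x) x 70 wide (own y) x 14 high, walls and floor 4 thick, so inside 96 x 62 and 10 deep. Origin at the centre of its underside, on the bench. All sizes in mm.
- tray_blue: Shallow open blue plastic tray, fixed to the bench: outside 104 mm long (own x) x 70 wide (own y) x 14 high, walls and floor 4 thick, so inside 96 x 62 and 10 deep. Origin at the centre of its underside, on the bench. All sizes in mm.
- round_yellow_center (a point): Centre (half-way up) of the loose yellow stack of round button tags: an upright cylinder 38 mm in diameter, 48 high, about 90 g. A bystander. All sizes in mm.
- round_red_center (a point): Centre (half-way up) of the loose red stack of round button tags: an upright cylinder 38 mm in diameter, 48 high, about 90 g. A bystander. All sizes in mm.
There are look-alikes about, which are no part of the job. There is more than one size of the part that bears flag_green_center; the job needs the largest.

How it is judged:
By the outcome, as a careful person would: the job done as asked, in the order asked, and still so for the second after the job is handed in, with the robot touching nothing.
It also fails if it takes over 112 s, if anything falls off the work surface, if the arm or the gripper's body presses on something with over 40 N, if the wrist force passes 120 N, or if a joint passes its speed limit or range.

## Working session

There is one attempt and no reset: what is moved stays moved. The work goes in short steps, Python scripts to look and compute and a tool call to move; the robot and the scene stay as the last step left them, time stands still between calls to the robot, and variables do not carry over. Pictures are saved under pics/ and viewed, and the job is handed in when it is done.

Besides the shell and the picture viewer there is one more tool, called after "Emit:" by a JSON object that holds its "method" and its "body". step_arm: Moves the arm, as the interface text tells. Its arguments: {"type":"object","properties":{"steps":{"type":"array","items":{"type":"array","items":{"type":"number"}}},"newtons":{"type":"number"}},"required":["steps"]}

```bash
mkdir -p pics; ls
python3 - <<'E'
from plant import *
import cv2,numpy as np
s=read_state();print(s['t'],s['tcp_pos'],s['eef_rot'],s['finger_gap'],robot.grasp_offset)
for n in("scene","top"):
    im,d=get_image(n);cv2.imwrite(f"pics/{n}0.png",im[:,:,::-1]);np.savez(f"/tmp/{n}0.npz",im=im,d=d)
    p=camera_params(n);print(n,p['camera_matrix'].tolist(),np.ravel(p['rvec']),np.ravel(p['tvec']))
E
```

```text
pics
0.0 [0.25824723 0.51371104 0.40409821] [-1.79932958e+02 -9.15019996e-03  1.53312444e+02] 0.08527113671889736 0.1547
scene [[420.4405890203911, 0.0, 314.6624266792204], [0.0, 420.4405890203911, 198.1470417615993], [0.0, 0.0, 1.0]] [ 2.03044494  1.57830391 -0.53698472] [-0.10492959 -0.33557791  1.46073846]
top [[408.9702641188216, 0.0, 313.61087439497743], [0.0, 408.9702641188216, 199.21586860191653], [0.0, 0.0, 1.0]] [ 2.10546481 -2.15986941  0.17707694] [0.01422339 0.46578007 0.85647632]
```

View pics/top0.png

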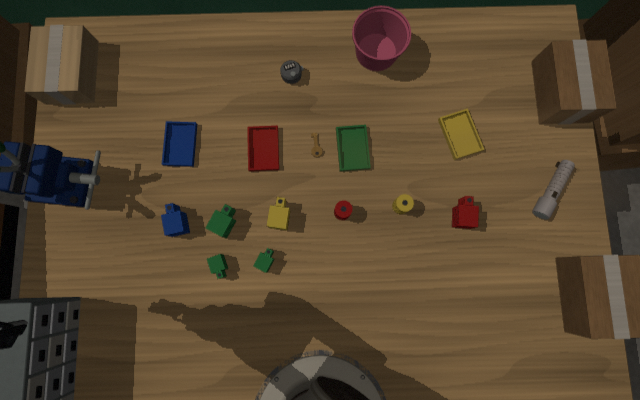

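View pics/scene0.png

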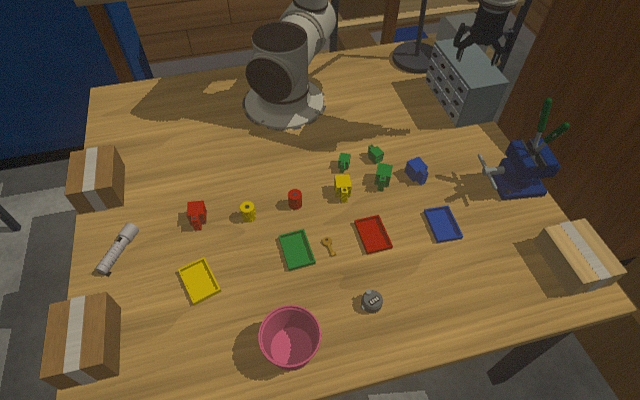

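The top view shows blue flag (175,221), yellow flag (279,214) and red flag (466,214). There are three greens, at (222,221), (218,265) and (264,261), and the one at (222,221) looks largest. The round tags are at (343,210) and (404,204). The trays run blue, red, green, yellow from left to right. I'll measure poses next.

```bash
cat > h.py <<'E'
import cv2,numpy as np
def world(d,p):
    K=p['camera_matrix'];K=np.array(K);R=cv2.Rodrigues(np.array(p['rvec'],float))[0];t=np.ravel(p['tvec'])
    v,u=np.mgrid[:d.shape[0],:d.shape[1]]
    c=np.stack([(u-K[0,2])/K[0,0]*d,(v-K[1,2])/K[1,1]*d,d],-1)
    return (c-t)@R
def masks(im):
    h=cv2.cvtColor(im,cv2.COLOR_RGB2HSV);H,S,V=[h[...,i].astype(int) for i in range(3)]
    g=(S>140)&(V>50)
    return dict(red=g&((H<6)|(H>174)),yellow=g&(H>21)&(H<35)&(V>100),green=g&(H>45)&(H<85),blue=g&(H>100)&(H<130))
E
python3 - <<'E'
from h import *;from plant import *
z=np.load('/tmp/top0.npz');im,d=z['im'],z['d']
W=world(d,camera_params('top'))
for c,m in masks(im).items():
    n,l,st,ce=cv2.connectedComponentsWithStats((m&(d>0)).astype(np.uint8))
    for i in range(1,n):
        if st[i,4]<60: continue
        P=W[l==i]; zt=np.percentile(P[:,2],90)
        T=P[P[:,2]>zt-.006]
        r=cv2.minAreaRect((T[:,:2]*1000).astype(np.float32))
        print(c,ce[i].round(),st[i,4],'ztop %.3f'%zt,'mean',T[:,:2].mean(0).round(4),'rect',np.round(r[0],1),np.round(r[1],1),round(r[2],1))
for q in ['flag_yellow_center','flag_red_center','flag_green_center','flag_blue_center','tray_yellow','tray_red','tray_green','tray_blue']:
    print(q,[(np.round(o['xyz'],3).tolist(),round(o['p'],2)) for o in spot_point('top',q)][:4])
c=im[180:290,140:300];cv2.imwrite('pics/crop0.png',cv2.resize(c[:,:,::-1],None,fx=5,fy=5,interpolation=cv2.INTER_CUBIC))
E
```

```text
red [263. 148.] 1331 ztop 0.014 mean [0.5934 0.1164] rect [594.3 116.5] [104.5  69.5] 0.8
red [465. 214.] 668 ztop 0.050 mean [ 0.4245 -0.3288] rect [ 430.2 -330.1] [43.3 65.5] 84.8
red [343. 210.] 242 ztop 0.050 mean [ 0.4412 -0.0606] rect [441.6 -60.5] [34.8 35.5] 88.7
yellow [461. 134.] 1205 ztop 0.015 mean [ 0.6163 -0.3436] rect [ 616.4 -342.4] [103.5  72.9] 17.0
yellow [404. 203.] 226 ztop 0.050 mean [ 0.4517 -0.1934] rect [ 451.7 -193.4] [36.3 36.6] 42.2
yellow [278. 215.] 465 ztop 0.050 mean [0.4322 0.0807] rect [438.   79.7] [41.6 65.3] 79.6
green [220. 221.] 415 ztop 0.050 mean [0.4212 0.2053] rect [427.  202.3] [39.9 62.2] 61.3
green [264. 261.] 222 ztop 0.038 mean [0.3348 0.1126] rect [339.5 110.6] [28.6 45.6] 62.8
green [216. 264.] 224 ztop 0.038 mean [0.3302 0.2143] rect [326. 213.] [46.7 28.7] 18.6
blue [180. 144.] 1187 ztop 0.014 mean [0.6083 0.3068] rect [609.6 310.9] [ 69.8 103.5] 86.1
blue [ 11. 147.] 115 ztop 0.139 mean [0.5715 0.6037] rect [570.  605.5] [27.2 22.9] 78.9
blue [ 39. 152.] 169 ztop 0.139 mean [0.5587 0.546 ] rect [557.6 546.1] [25.7 32.2] 83.4
blue [
[... 255 characters left out ...]
.5
blue [ 32. 185.] 153 ztop 0.139 mean [0.4917 0.5554] rect [493.  554.6] [26.  28.1] 81.0
blue [ 42. 198.] 141 ztop 0.024 mean [0.4865 0.6099] rect [486.2 594.5] [105.5  16.4] 86.4
blue [172. 221.] 460 ztop 0.050 mean [0.4249 0.3082] rect [430.4 310. ] [64.8 41.1] 12.3
flag_yellow_center [([0.435, 0.079, 0.025], 0.56)]
flag_red_center [([0.428, -0.331, 0.026], 0.6)]
flag_green_center [([0.428, 0.206, 0.026], 0.89), ([0.326, 0.215, 0.016], 0.88), ([0.439, 0.079, 0.024], 0.32)]
flag_blue_center [([0.429, 0.314, 0.024], 0.95)]
tray_yellow [([0.619, -0.34, 0.003], 0.94)]
tray_red [([0.596, 0.12, 0.0], 0.71)]
tray_green [([0.593, -0.091, -0.001], 0.77)]
tray_blue [([0.611, 0.31, -0.002], 0.89)]
```

View pics/crop0.png

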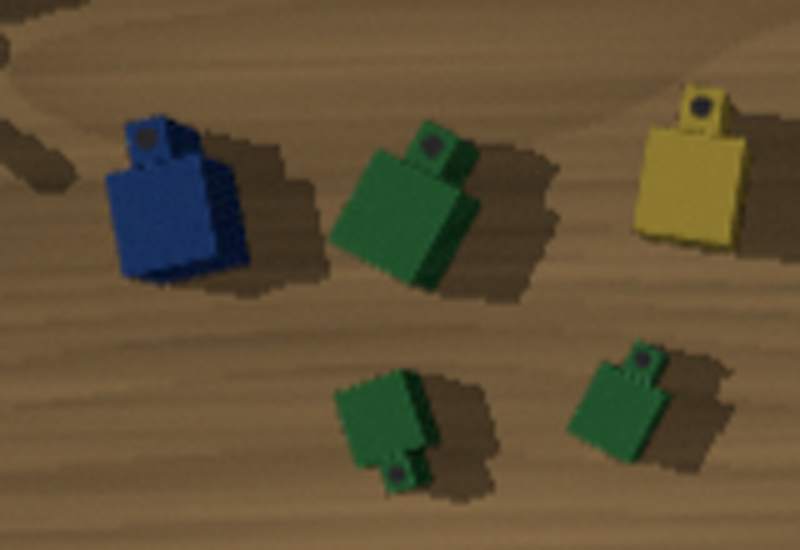

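The crop confirms it. The largest green is at crop (405,205), image (221,221), about 63x41 mm with its top at 48–50 mm. The other two greens are about 46x28 mm and 38 mm high, so they are look-alikes. Next I'll refit everything with better masks and write a planning helper.

```bash
cat >> h.py <<'E'
def plan(xyz,yaw):
    from plant import read_state
    s=read_state();p=np.array(s['tcp_pos']);r,pi,y=s['eef_rot']
    dy=(yaw-y+180)%360-180
    print('t %.2f'%s['t'],'pos',p.round(4),'rot',np.round([r,pi,y],2),'gap %.4f'%s['finger_gap'],'F',np.round(s['force'],1))
    a=np.radians(yaw);R=np.array([[np.cos(a),np.sin(a),0],[np.sin(a),-np.cos(a),0],[0,0,-1]])
    print('turn wz total units',round(-np.radians(dy)/.15,2),' then shift units',(R.T@(np.array(xyz)-p)/.02).round(2))
E
python3 - <<'E'
from h import *;from plant import *
import scipy.optimize as so
z=np.load('/tmp/top0.npz');im,d=z['im'],z['d']
W=world(d,camera_params('top'))
h=cv2.cvtColor(im,cv2.COLOR_RGB2HSV);S=h[...,1].astype(int);H=h[...,0].astype(int);V=h[...,2]
print('green tray px',h[148,353],'green',h[221,221])
def flag(x,y,c):
    m=(W[...,2]>.042)&(W[...,2]<.056)&(abs(W[...,0]-x)<.055)&(abs(W[...,1]-y)<.045)
    P=W[m][:,:2]*1000
    # template fit: maximize inside minus... use outline area overlap on grid
    def mem(q,X):
        a=np.radians(q[2]);D=X-q[:2];u=D@[np.cos(a),np.sin(a)];v=D@[-np.sin(a),np.cos(a)]
        return ((u>-33)&(u<13)&(abs(v)<21))|((u>=13)&(u<33)&(abs(v)<9))
    best=None
    for a in np.arange(c-8,c+8.1,1):
        for dx in np.arange(-8,8.1,1):
            for dy in np.arange(-8,8.1,1):
                q=(x*1000+dx,y*1000+dy,a);n=mem(q,P).sum()
                if best is None or n>best[0]: best=(n,[q])
                elif n==best[0]: best[1].append(q)
    print(len(P),best[0],len(best[1]),np.mean(best[1],0).round(1))
flag(.430,.310,12);flag(.427,.202,-29);flag(.438,.080,-10);flag(.430,-.330,-5)
m=(H>45)&(H<85)&(S>100)&(d>0);m[:,:330]=0;m[:,380:]=0
P=W[m];T=P[P[:,2]>.008];print('green tray',cv2.minAreaRect((T[:,:2]*1000).astype(np.float32)),cv2.minAreaRect((P[:,:2]*1000).astype(np.float32)))
from h import plan
plan([.426,.309,.27],192)
E
```

```text
green tray px [ 58 120  81] green [ 66 152  82]
514 503 1 [431. 310.  13.]
506 495 1 [427. 203. -29.]
490 483 1 [438.  79. -10.]
515 503 2 [ 430.  -329.5   -6.5]
green tray ((589.4385375976562, -90.58226013183594), (105.44926452636719, 70.30087280273438), 3.1296255588531494) ((896.8812255859375, -151.15423583984375), (178.035400390625, 727.7413330078125), 88.14292907714844)
t 0.50 pos [0.2583 0.5137 0.4046] rot [-179.99   -0.    153.31] gap 0.0856 F [0.1 0.  0.9]
turn wz total units -4.5  then shift units [ -6.08 -11.76   6.73]
```

Emit:
{"method": "step_arm", "body": {"steps": [[0,0,0,0,0,-0.924,60],[0,0,0,0,0,-0.924,60],[0,0,0,0,0,-0.924,60],[0,0,0,0,0,-0.924,60],[0,0,0,0,0,-0.924,60],[-0.5,-0.98,0.5,0,0,0,60],[-0.5,-0.98,0.5,0,0,0,60],[-0.5,-0.98,0.5,0,0,0,60],[-0.5,-0.98,0.5,0,0,0,60],[-0.5,-0.98,0.5,0,0,0,60],[-0.5,-0.98,0.5,0,0,0,60],[-0.5,-0.98,0.5,0,0,0,60],[-0.5,-0.98,0.5,0,0,0,60],[-0.5,-0.98,0.5,0,0,0,60],[-0.5,-0.98,0.5,0,0,0,60],[-0.5,-0.98,0.5,0,0,0,60],[-0.5,-0.98,0.5,0,0,0,60],[0,0,0,0,0,0,60]], "newtons": 40}}

```text
t: 2.75
tcp_pos: [0.4287, 0.3107, 0.2841]
eef_rot: [-180.0, -0.1, -167.1]
force: [-0.9, 0.9, 0.7]
finger_gap: 0.0652
```

Run:
```python
from h import *;from plant import *
plan([.426,.309,.187],193)
im,d=get_image('wrist');cv2.imwrite('pics/w1.png',im[:,:,::-1])
```

```text
t 2.75 pos [0.4287 0.3107 0.2841] rot [-1.7997e+02 -6.0000e-02 -1.6708e+02] gap 0.0652 F [-0.9  0.9  0.7]
turn wz total units -0.01  then shift units [ 0.15 -0.05  4.85]
```

View pics/w1.png

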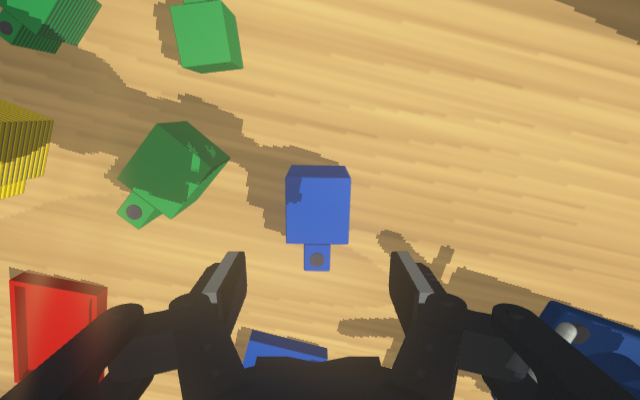

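The wrist view shows the blue flag at (318,205), square and centred between the fingers, with the green one clear at (170,170). I'll descend and grip.

Emit:
{"method": "step_arm", "body": {"steps": [[0.15,-0.05,0.97,0,0,0,60],[0,0,0.97,0,0,0,60],[0,0,0.97,0,0,0,60],[0,0,0.97,0,0,0,60],[0,0,0.97,0,0,0,60],[0,0,0,0,0,0,60],[0,0,0,0,0,0,255],[0,0,0,0,0,0,255],[0,0,0,0,0,0,255],[0,0,0,0,0,0,255],[0,0,0,0,0,0,255]], "newtons": 40}}

```text
t: 4.18
tcp_pos: [0.4257, 0.3103, 0.1889]
eef_rot: [180.0, 0.1, -167.0]
force: [-2.0, 1.2, 7.4]
finger_gap: 0.0416
```

Run:
```python
from h import *;from plant import *
import math
c=np.radians(-3.9);print('place at',.6095-.005*np.cos(c),.3105-.005*np.sin(c))
plan([.6045,.3108,.277],176.1)
```

```text
place at 0.604511578605822 0.31084007645332623
t 4.17 pos [0.4257 0.3103 0.1889] rot [ 1.7996e+02  1.0000e-01 -1.6698e+02] gap 0.0416 F [-2.   1.2  7.4]
turn wz total units 1.97  then shift units [-8.92  0.63 -4.4 ]
```

Emit:
{"method": "step_arm", "body": {"steps": [[0,0,-0.8,0,0,0,255],[0,0,-0.9,0,0,0,255],[0,0,-0.9,0,0,0.66,255],[0,0,-0.9,0,0,0.66,255],[0,0,-0.9,0,0,0.65,255],[-0.89,0.06,0,0,0,0,255],[-0.89,0.06,0,0,0,0,255],[-0.89,0.06,0,0,0,0,255],[-0.89,0.06,0,0,0,0,255],[-0.89,0.06,0,0,0,0,255],[-0.89,0.06,0,0,0,0,255],[-0.89,0.06,0,0,0,0,255],[-0.89,0.06,0,0,0,0,255],[-0.89,0.06,0,0,0,0,255],[-0.89,0.06,0,0,0,0,255],[0,0,0,0,0,0,255],[0,0,0,0,0,0,255]]}}

```text
t: 6.3
tcp_pos: [0.6038, 0.3097, 0.2751]
eef_rot: [-180.0, -0.1, 176.1]
force: [-0.8, 0.3, -0.9]
finger_gap: 0.0415
```

Run:
```python
from h import *;from plant import *
plan([.6045,.3108,.194],176.1)
im,d=get_image('wrist');cv2.imwrite('pics/w2.png',im[:,:,::-1])
```

```text
t 6.30 pos [0.6038 0.3097 0.2751] rot [-1.7998e+02 -5.0000e-02  1.7609e+02] gap 0.0415 F [-0.8  0.3 -0.9]
turn wz total units -0.0  then shift units [-0.03  0.06  4.06]
```

View pics/w2.png

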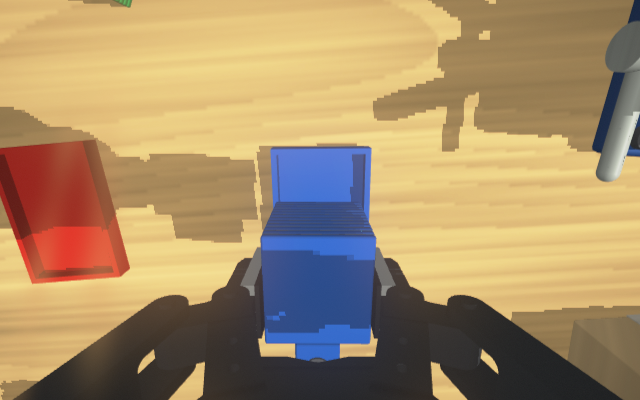

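Blue is held level and in line with its tray, which shows at (320,175). I'll lower, release and rise.

Emit:
{"method": "step_arm", "body": {"steps": [[-0.03,0.06,0.9,0,0,0,255],[0,0,0.9,0,0,0,255],[0,0,0.9,0,0,0,255],[0,0,0.8,0,0,0,255],[0,0,0.4,0,0,0,255],[0,0,0.15,0,0,0,255],[0,0,0,0,0,0,255],[0,0,0,0,0,0,255]]}}

```text
t: 7.35
tcp_pos: [0.6047, 0.3109, 0.1953]
eef_rot: [180.0, 0.0, 176.1]
force: [-0.1, 0.6, -0.5]
finger_gap: 0.0416
```

Emit:
{"method": "step_arm", "body": {"steps": [[0,0,0.1,0,0,0,255],[0,0,0.05,0,0,0,255],[0,0,0,0,0,0,255]]}}

```text
t: 7.72
tcp_pos: [0.6046, 0.311, 0.1929]
eef_rot: [180.0, 0.1, 176.1]
force: [-5.3, -1.5, 11.3]
finger_gap: 0.0417
```

Emit:
{"method": "step_arm", "body": {"steps": [[0,0,0,0,0,0,60],[0,0,0,0,0,0,60],[0,0,0,0,0,0,60],[0,0,-0.9,0,0,0,60],[0,0,-0.9,0,0,0.98,60],[0,0,-0.9,0,0,0.98,60],[0,0,-0.9,0,0,0.96,60],[0,0,-0.9,0,0,0,60],[0,0,0,0,0,0,60]]}}

```text
t: 8.85
tcp_pos: [0.6047, 0.311, 0.2839]
eef_rot: [179.9, 0.1, 151.2]
force: [0.3, 0.5, -0.1]
finger_gap: 0.0655
```

Run:
```python
from h import *;from plant import *
plan([.4226,.2054,.27],151)
```

```text
t 8.85 pos [0.6047 0.311  0.2839] rot [1.7987e+02 1.1000e-01 1.5119e+02] gap 0.0655 F [ 0.3  0.5 -0.1]
turn wz total units 0.02  then shift units [ 5.4  -9.03  0.7 ]
```

Emit:
{"method": "step_arm", "body": {"steps": [[0.54,-0.9,0.07,0,0,0,60],[0.54,-0.9,0.07,0,0,0,60],[0.54,-0.9,0.07,0,0,0,60],[0.54,-0.9,0.07,0,0,0,60],[0.54,-0.9,0.07,0,0,0,60],[0.54,-0.9,0.07,0,0,0,60],[0.54,-0.9,0.07,0,0,0,60],[0.54,-0.9,0.07,0,0,0,60],[0.54,-0.9,0.07,0,0,0,60],[0.54,-0.9,0.07,0,0,0,60],[0,0,0,0,0,0,60],[0,0,0,0,0,0,60]]}}

```text
t: 10.35
tcp_pos: [0.4232, 0.206, 0.2677]
eef_rot: [180.0, 0.0, 151.1]
force: [0.1, 0.6, 1.0]
finger_gap: 0.0655
```

Run:
```python
from h import *;from plant import *
plan([.4226,.2054,.187],151)
im,d=get_image('wrist');cv2.imwrite('pics/w3.png',im[:,:,::-1])
im,d=get_image('top');cv2.imwrite('pics/top3.png',cv2.resize(im[90:290,120:300,::-1],None,fx=3,fy=3))
```

```text
t 10.35 pos [0.4232 0.206  0.2677] rot [1.7999e+02 1.0000e-02 1.5106e+02] gap 0.0655 F [0.1 0.6 1. ]
turn wz total units 0.01  then shift units [ 0.01 -0.04  4.03]
```

View pics/w3.png

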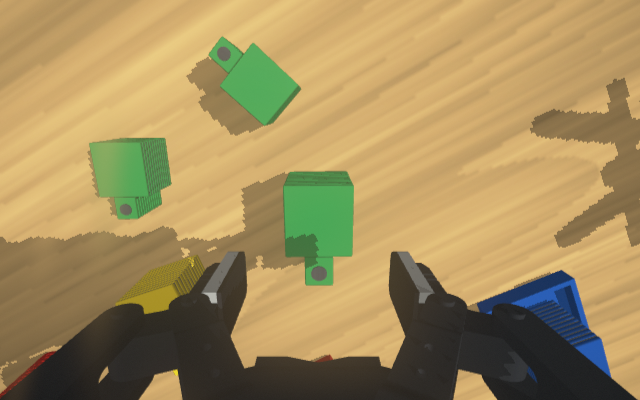

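View pics/top3.png

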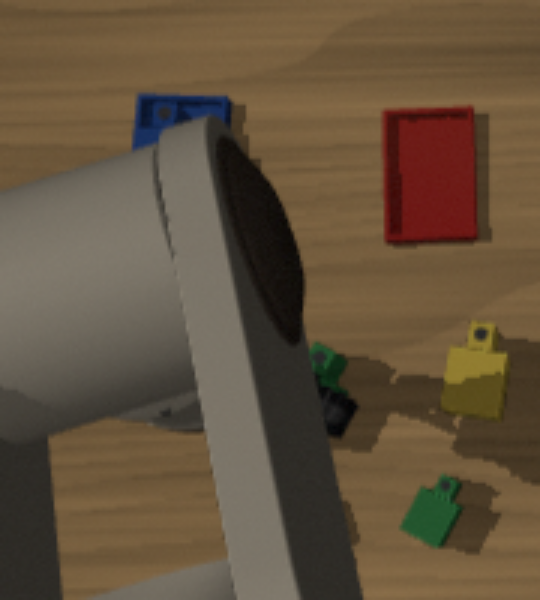

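The wrist view shows the large green flag at (319,215), square and centred. The two small greens at (130,175) and (255,80) are well clear. The top view shows the blue neck inside the blue tray.

Emit:
{"method": "step_arm", "body": {"steps": [[0,-0.04,0.8,0,0,0,60],[0,0,0.9,0,0,0,60],[0,0,0.9,0,0,0,60],[0,0,0.9,0,0,0,60],[0,0,0.5,0,0,0,60],[0,0,0,0,0,0,60],[0,0,0,0,0,0,255],[0,0,0,0,0,0,255],[0,0,0,0,0,0,255],[0,0,0,0,0,0,255],[0,0,0,0,0,0,255]]}}

```text
t: 11.82
tcp_pos: [0.4226, 0.2052, 0.1883]
eef_rot: [180.0, 0.1, 151.0]
force: [-1.5, -0.2, 6.2]
finger_gap: 0.0416
```

Run:
```python
from h import *;from plant import *
plan([.5850,-.0908,.277],183)
```

```text
t 11.82 pos [0.4226 0.2052 0.1883] rot [1.7996e+02 5.0000e-02 1.5099e+02] gap 0.0416 F [-1.5 -0.2  6.2]
turn wz total units -3.72  then shift units [ -7.33 -15.21  -4.43]
```

Emit:
{"method": "step_arm", "body": {"steps": [[0,0,-0.83,0,0,0,255],[0,0,-0.9,0,0,-0.93,255],[0,0,-0.9,0,0,-0.93,255],[0,0,-0.9,0,0,-0.93,255],[0,0,-0.9,0,0,-0.93,255],[-0.48,-1,0,0,0,0,255],[-0.48,-1,0,0,0,0,255],[-0.48,-1,0,0,0,0,255],[-0.48,-1,0,0,0,0,255],[-0.48,-1,0,0,0,0,255],[-0.48,-1,0,0,0,0,255],[-0.48,-1,0,0,0,0,255],[-0.48,-1,0,0,0,0,255],[-0.48,-1,0,0,0,0,255],[-0.48,-1,0,0,0,0,255],[-0.48,-1,0,0,0,0,255],[-0.48,-1,0,0,0,0,255],[-0.48,-1,0,0,0,0,255],[-0.48,-1,0,0,0,0,255],[-0.48,-1,0,0,0,0,255]]}}

```text
t: 14.32
tcp_pos: [0.5824, -0.0883, 0.2762]
eef_rot: [180.0, -0.0, -177.0]
force: [-0.8, 0.1, -0.9]
finger_gap: 0.0417
```

Emit:
{"method": "step_arm", "body": {"steps": [[-0.13,-0.21,0,0,0,0,255],[0,0,0,0,0,0,255],[0,0,0,0,0,0,255]]}}

```text
t: 14.7
tcp_pos: [0.5844, -0.0906, 0.2763]
eef_rot: [180.0, -0.0, -177.0]
force: [-0.1, -0.2, -0.4]
finger_gap: 0.0417
```

Run:
```python
from h import *;from plant import *
plan([.5850,-.0908,.1925],183)
im,d=get_image('wrist');cv2.imwrite('pics/w4.png',im[:,:,::-1])
```

```text
t 14.70 pos [ 0.5844 -0.0906  0.2763] rot [ 1.8000e+02 -1.0000e-02 -1.7701e+02] gap 0.0417 F [-0.1 -0.2 -0.4]
turn wz total units -0.0  then shift units [-0.03 -0.01  4.19]
```

View pics/w4.png

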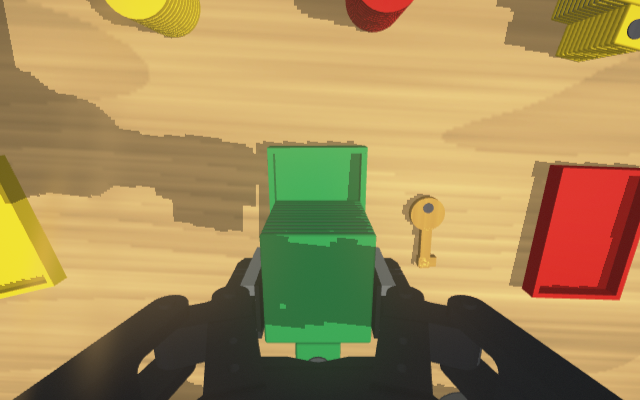

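Green is lined up over its tray at (317,175), with the same geometry as blue. I'll lower it to just above the floor, touch down softly and release.

Emit:
{"method": "step_arm", "body": {"steps": [[-0.03,0,0.9,0,0,0,255],[0,0,0.9,0,0,0,255],[0,0,0.9,0,0,0,255],[0,0,0.8,0,0,0,255],[0,0,0.4,0,0,0,255],[0,0,0.2,0,0,0,255],[0,0,0.1,0,0,0,255],[0,0,0,0,0,0,255]]}}

```text
t: 15.75
tcp_pos: [0.5852, -0.091, 0.1927]
eef_rot: [-180.0, 0.0, -177.0]
force: [-1.5, -1.0, -0.5]
finger_gap: 0.0416
```

Emit:
{"method": "step_arm", "body": {"steps": [[0,0,0.05,0,0,0,255],[0,0,0,0,0,0,255]]}}

```text
t: 16.0
tcp_pos: [0.5852, -0.0911, 0.1923]
eef_rot: [-180.0, 0.1, -177.0]
force: [-4.0, 0.5, 9.1]
finger_gap: 0.0414
```

Emit:
{"method": "step_arm", "body": {"steps": [[0,0,0,0,0,0,60],[0,0,0,0,0,0,60],[0,0,0,0,0,0,60],[0,0,-0.9,0,0,0,60],[0,0,-0.9,0,0,0.5,60],[0,0,-0.9,0,0,0.5,60],[0,0,-0.9,0,0,0.51,60],[0,0,-0.9,0,0,0,60],[0,0,0,0,0,0,60]]}}

```text
t: 17.12
tcp_pos: [0.5854, -0.0911, 0.2833]
eef_rot: [-180.0, 0.2, 170.1]
force: [0.3, -0.1, -0.7]
finger_gap: 0.0655
```

Run:
```python
from h import *;from plant import *
plan([.4331,.0799,.27],170)
```

```text
t 17.12 pos [ 0.5854 -0.0911  0.2833] rot [-1.7998e+02  1.6000e-01  1.7009e+02] gap 0.0655 F [ 0.3 -0.1 -0.7]
turn wz total units 0.01  then shift units [8.98 7.1  0.66]
```

Emit:
{"method": "step_arm", "body": {"steps": [[0.9,0.71,0.06,0,0,0,60],[0.9,0.71,0.06,0,0,0,60],[0.9,0.71,0.06,0,0,0,60],[0.9,0.71,0.06,0,0,0,60],[0.9,0.71,0.06,0,0,0,60],[0.9,0.71,0.06,0,0,0,60],[0.9,0.71,0.06,0,0,0,60],[0.9,0.71,0.06,0,0,0,60],[0.9,0.71,0.06,0,0,0,60],[0.9,0.71,0.06,0,0,0,60],[0,0,0,0,0,0,60],[0,0,0,0,0,0,60]]}}

```text
t: 18.62
tcp_pos: [0.4326, 0.0803, 0.2695]
eef_rot: [-180.0, 0.0, 170.0]
force: [0.9, -0.3, -0.3]
finger_gap: 0.0656
```

Run:
```python
from h import *;from plant import *
plan([.4331,.0799,.187],170)
im,d=get_image('wrist');cv2.imwrite('pics/w5.png',im[:,:,::-1])
```

```text
t 18.62 pos [0.4326 0.0803 0.2695] rot [-1.7999e+02  3.0000e-02  1.7001e+02] gap 0.0656 F [ 0.9 -0.3 -0.3]
turn wz total units 0.0  then shift units [-0.03 -0.02  4.12]
```

View pics/w5.png

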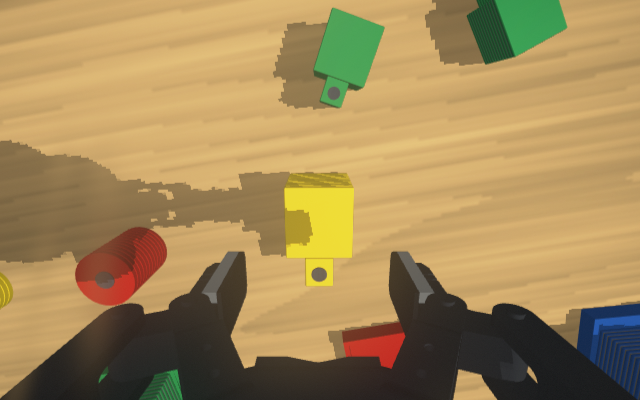

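The yellow flag at (319,215) is square and centred, and the round red stack at (120,265) is clear.

Emit:
{"method": "step_arm", "body": {"steps": [[-0.03,0,0.9,0,0,0,60],[0,0,0.9,0,0,0,60],[0,0,0.9,0,0,0,60],[0,0,0.9,0,0,0,60],[0,0,0.5,0,0,0,60],[0,0,0,0,0,0,60],[0,0,0,0,0,0,255],[0,0,0,0,0,0,255],[0,0,0,0,0,0,255],[0,0,0,0,0,0,255],[0,0,0,0,0,0,255]]}}

```text
t: 20.05
tcp_pos: [0.4334, 0.08, 0.188]
eef_rot: [180.0, 0.1, 170.0]
force: [-0.1, -1.1, 6.4]
finger_gap: 0.0419
```

Run:
```python
from h import *;from plant import *
c=np.radians(17);t=[.6164-.005*np.cos(c),-.3425-.005*np.sin(c),.277];print(t)
plan(t,197)
```

```text
[np.float64(0.6116184762201847), np.float64(-0.3439618585236137), 0.277]
t 20.05 pos [0.4334 0.08   0.188 ] rot [1.8000e+02 8.0000e-02 1.6999e+02] gap 0.0419 F [-0.1 -1.1  6.4]
turn wz total units -3.14  then shift units [ -2.32 -22.88  -4.45]
```

Emit:
{"method": "step_arm", "body": {"steps": [[0,0,-0.85,0,0,0,255],[0,0,-0.9,0,0,-0.78,255],[0,0,-0.9,0,0,-0.79,255],[0,0,-0.9,0,0,-0.79,255],[0,0,-0.9,0,0,-0.78,255],[-0.1,-0.995,0,0,0,0,255],[-0.1,-0.995,0,0,0,0,255],[-0.1,-0.995,0,0,0,0,255],[-0.1,-0.995,0,0,0,0,255],[-0.1,-0.995,0,0,0,0,255],[-0.1,-0.995,0,0,0,0,255],[-0.1,-0.995,0,0,0,0,255],[-0.1,-0.995,0,0,0,0,255],[-0.1,-0.995,0,0,0,0,255],[-0.1,-0.995,0,0,0,0,255],[-0.1,-0.995,0,0,0,0,255],[-0.1,-0.995,0,0,0,0,255],[-0.1,-0.995,0,0,0,0,255],[-0.1,-0.995,0,0,0,0,255],[-0.1,-0.995,0,0,0,0,255]]}}

```text
t: 22.55
tcp_pos: [0.5495, -0.1979, 0.2763]
eef_rot: [-180.0, -0.0, -163.0]
force: [-0.1, 0.3, -0.8]
finger_gap: 0.0413
```

Emit:
{"method": "step_arm", "body": {"steps": [[-0.1,-0.995,0,0,0,0,255],[-0.1,-0.995,0,0,0,0,255],[-0.1,-0.995,0,0,0,0,255],[-0.1,-0.995,0,0,0,0,255],[-0.1,-0.995,0,0,0,0,255],[-0.1,-0.995,0,0,0,0,255],[-0.1,-0.995,0,0,0,0,255],[0,-0.9,0,0,0,0,255],[0,0,0,0,0,0,255],[0,0,0,0,0,0,255]]}}

```text
t: 23.8
tcp_pos: [0.6082, -0.3428, 0.2762]
eef_rot: [180.0, -0.0, -163.0]
force: [-0.3, -0.1, -0.4]
finger_gap: 0.0414
```

Run:
```python
from h import *;from plant import *
plan([.6116,-.344,.1925],197)
im,d=get_image('wrist');cv2.imwrite('pics/w6.png',im[:,:,::-1])
```

```text
t 23.80 pos [ 0.6082 -0.3428  0.2762] rot [ 1.7998e+02 -1.0000e-02 -1.6303e+02] gap 0.0414 F [-0.3 -0.1 -0.4]
turn wz total units -0.0  then shift units [-0.15 -0.11  4.18]
```

View pics/w6.png

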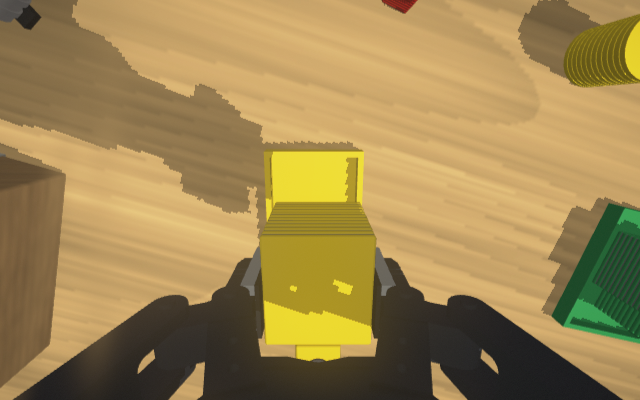

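Yellow is aligned over its tray at (314,178), about 3 mm to one side. I'll correct that while lowering.

Emit:
{"method": "step_arm", "body": {"steps": [[-0.15,-0.13,0.9,0,0,0,255],[0,0,0.9,0,0,0,255],[0,0,0.9,0,0,0,255],[0,0,0.8,0,0,0,255],[0,0,0.4,0,0,0,255],[0,0,0.2,0,0,0,255],[0,0,0.1,0,0,0,255],[0,0,0,0,0,0,255]]}}

```text
t: 24.85
tcp_pos: [0.612, -0.3448, 0.1927]
eef_rot: [-180.0, 0.0, -163.0]
force: [0.5, 0.2, -1.4]
finger_gap: 0.0413
```

Emit:
{"method": "step_arm", "body": {"steps": [[0,0,0.04,0,0,0,255],[0,0,0,0,0,0,255]]}}

```text
t: 25.1
tcp_pos: [0.612, -0.3448, 0.1921]
eef_rot: [-180.0, 0.0, -163.0]
force: [-1.1, 0.4, 4.0]
finger_gap: 0.0414
```

Emit:
{"method": "step_arm", "body": {"steps": [[0,0,0,0,0,0,60],[0,0,0,0,0,0,60],[0,0,0,0,0,0,60],[0,0,-0.9,0,0,0,60],[0,0,-0.9,0,0,0.9,60],[0,0,-0.9,0,0,0.9,60],[0,0,-0.9,0,0,0.88,60],[0,0,-0.9,0,0,0,60],[0,0,0,0,0,0,60]]}}

```text
t: 26.22
tcp_pos: [0.6121, -0.3448, 0.2838]
eef_rot: [-179.9, 0.2, 174.1]
force: [-0.4, 0.1, -0.6]
finger_gap: 0.0652
```

Run:
```python
from h import *;from plant import *
plan([.425,-.329,.27],174)
```

```text
t 26.23 pos [ 0.6121 -0.3448  0.2838] rot [-1.7991e+02  1.5000e-01  1.7412e+02] gap 0.0652 F [-0.4  0.1 -0.6]
turn wz total units 0.01  then shift units [ 9.39 -0.19  0.69]
```

Emit:
{"method": "step_arm", "body": {"steps": [[0.94,-0.02,0.07,0,0,0,60],[0.94,-0.02,0.07,0,0,0,60],[0.94,-0.02,0.07,0,0,0,60],[0.94,-0.02,0.07,0,0,0,60],[0.94,-0.02,0.07,0,0,0,60],[0.94,-0.02,0.07,0,0,0,60],[0.94,-0.02,0.07,0,0,0,60],[0.94,-0.02,0.07,0,0,0,60],[0.94,-0.02,0.07,0,0,0,60],[0.94,-0.02,0.07,0,0,0,60],[0,0,0,0,0,0,60],[0,0,0,0,0,0,60]]}}

```text
t: 27.72
tcp_pos: [0.425, -0.3289, 0.2675]
eef_rot: [-180.0, 0.0, 174.0]
force: [0.2, -0.0, 0.5]
finger_gap: 0.0652
```

Run:
```python
from h import *;from plant import *
plan([.425,-.329,.187],174)
im,d=get_image('wrist');cv2.imwrite('pics/w7.png',im[:,:,::-1])
```

```text
t 27.73 pos [ 0.425  -0.3289  0.2675] rot [-1.8000e+02  1.0000e-02  1.7399e+02] gap 0.0652 F [ 0.2 -0.   0.5]
turn wz total units -0.0  then shift units [-0.   -0.    4.03]
```

View pics/w7.png

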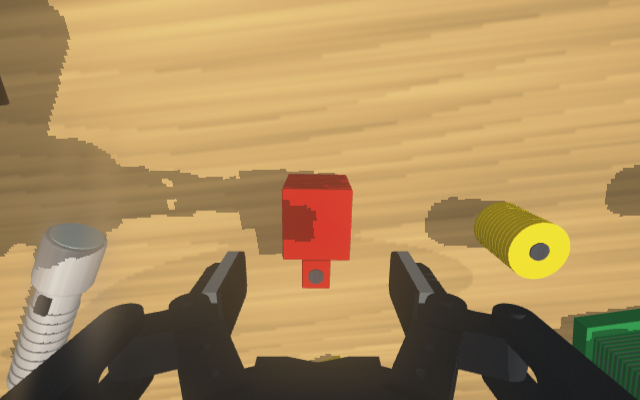

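The red flag at (317,218) is square and centred, and the torch (60,260) and round yellow stack (525,240) are clear.

Emit:
{"method": "step_arm", "body": {"steps": [[0,0,0.8,0,0,0,60],[0,0,0.9,0,0,0,60],[0,0,0.9,0,0,0,60],[0,0,0.9,0,0,0,60],[0,0,0.5,0,0,0,60],[0,0,0,0,0,0,60],[0,0,0,0,0,0,255],[0,0,0,0,0,0,255],[0,0,0,0,0,0,255],[0,0,0,0,0,0,255],[0,0,0,0,0,0,255]]}}

```text
t: 29.15
tcp_pos: [0.4247, -0.329, 0.1883]
eef_rot: [-179.9, 0.1, 173.9]
force: [0.4, 0.4, 6.7]
finger_gap: 0.0413
```

Run:
```python
from h import *;from plant import *
plan([.589,.1165,.28],180.8)
```

```text
t 29.15 pos [ 0.4247 -0.329   0.1883] rot [-1.7994e+02  6.0000e-02  1.7394e+02] gap 0.0413 F [0.4 0.4 6.7]
turn wz total units -0.8  then shift units [-8.52 22.16 -4.59]
```

Emit:
{"method": "step_arm", "body": {"steps": [[0,0,-0.9,0,0,0,255],[0,0,-0.92,0,0,-0.2,255],[0,0,-0.92,0,0,-0.2,255],[0,0,-0.92,0,0,-0.2,255],[0,0,-0.92,0,0,-0.2,255],[-0.37,0.96,0,0,0,0,255],[-0.37,0.96,0,0,0,0,255],[-0.37,0.96,0,0,0,0,255],[-0.37,0.96,0,0,0,0,255],[-0.37,0.96,0,0,0,0,255],[-0.37,0.96,0,0,0,0,255],[-0.37,0.96,0,0,0,0,255],[-0.37,0.96,0,0,0,0,255],[-0.37,0.96,0,0,0,0,255],[-0.37,0.96,0,0,0,0,255],[-0.37,0.96,0,0,0,0,255],[-0.37,0.96,0,0,0,0,255],[-0.37,0.96,0,0,0,0,255],[-0.37,0.96,0,0,0,0,255],[-0.37,0.96,0,0,0,0,255]]}}

```text
t: 31.65
tcp_pos: [0.5314, -0.0373, 0.2786]
eef_rot: [180.0, -0.1, -179.1]
force: [-0.5, -0.6, -0.8]
finger_gap: 0.0419
```

Emit:
{"method": "step_arm", "body": {"steps": [[-0.37,0.96,0,0,0,0,255],[-0.37,0.96,0,0,0,0,255],[-0.37,0.96,0,0,0,0,255],[-0.37,0.96,0,0,0,0,255],[-0.37,0.96,0,0,0,0,255],[-0.37,0.96,0,0,0,0,255],[-0.37,0.96,0,0,0,0,255],[-0.37,0.96,0,0,0,0,255],[0,0,0,0,0,0,255],[0,0,0,0,0,0,255]]}}

```text
t: 32.9
tcp_pos: [0.5885, 0.1151, 0.2789]
eef_rot: [-180.0, -0.0, -179.2]
force: [0.4, -0.5, -0.2]
finger_gap: 0.0414
```

Run:
```python
from h import *;from plant import *
plan([.589,.1165,.1925],180.8)
im,d=get_image('wrist');cv2.imwrite('pics/w8.png',im[:,:,::-1])
```

```text
t 32.90 pos [0.5885 0.1151 0.2789] rot [-1.7998e+02 -2.0000e-02 -1.7918e+02] gap 0.0414 F [ 0.4 -0.5 -0.2]
turn wz total units 0.0  then shift units [-0.03  0.07  4.32]
```

View pics/w8.png

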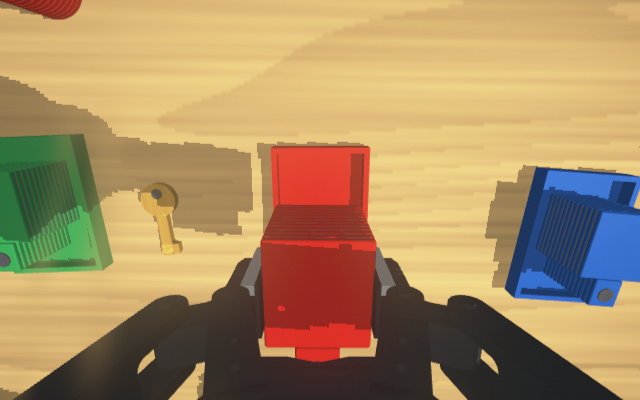

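Red is aligned over its tray at (320,178), and blue and green can be seen standing inside theirs.

Emit:
{"method": "step_arm", "body": {"steps": [[-0.03,0.07,0.9,0,0,0,255],[0,0,0.9,0,0,0,255],[0,0,0.9,0,0,0,255],[0,0,0.9,0,0,0,255],[0,0,0.4,0,0,0,255],[0,0,0.2,0,0,0,255],[0,0,0.1,0,0,0,255],[0,0,0,0,0,0,255]]}}

```text
t: 33.95
tcp_pos: [0.5891, 0.1166, 0.1934]
eef_rot: [-180.0, 0.0, -179.2]
force: [0.9, -0.1, -0.4]
finger_gap: 0.0411
```

Emit:
{"method": "step_arm", "body": {"steps": [[0,0,0.05,0,0,0,255],[0,0,0,0,0,0,255]]}}

```text
t: 34.2
tcp_pos: [0.5891, 0.1166, 0.1923]
eef_rot: [-180.0, 0.0, -179.2]
force: [0.9, -0.4, 0.0]
finger_gap: 0.0414
```

Emit:
{"method": "step_arm", "body": {"steps": [[0,0,0.04,0,0,0,255],[0,0,0,0,0,0,255]]}}

```text
t: 34.45
tcp_pos: [0.5891, 0.1166, 0.1923]
eef_rot: [-180.0, 0.0, -179.2]
force: [-5.7, 0.5, 12.4]
finger_gap: 0.0414
```

Contact. I'll release, rise and back away to clear the top camera's view.

Emit:
{"method": "step_arm", "body": {"steps": [[0,0,0,0,0,0,60],[0,0,0,0,0,0,60],[0,0,0,0,0,0,60],[0,0,-0.9,0,0,0,60],[0,0,-1,0,0,0,60],[0,0,-1,0,0,0,60],[0,0,-1,0,0,0,60],[0,0,-1,0,0,0,60],[0,0,-1,0,0,0,60],[0,0,-1,0,0,0,60],[0.9,0,0,0,0,0,60],[0.9,0,0,0,0,0,60],[0.9,0,0,0,0,0,60],[0.9,0,0,0,0,0,60],[0.9,0,0,0,0,0,60],[0.9,0,0,0,0,0,60],[0.9,0,0,0,0,0,60],[0.9,0,0,0,0,0,60],[0.9,0,0,0,0,0,60],[0,0,0,0,0,0,60]]}}

```text
t: 36.95
tcp_pos: [0.4262, 0.1143, 0.3301]
eef_rot: [180.0, 0.1, -179.2]
force: [0.2, -0.1, 0.2]
finger_gap: 0.0653
```

Emit:
{"method": "step_arm", "body": {"steps": [[0.9,0,0,0,0,0,60],[0.9,0,0,0,0,0,60],[0.5,0,0,0,0,0,60],[0,0,0,0,0,0,60]]}}

```text
t: 37.45
tcp_pos: [0.3811, 0.1136, 0.3297]
eef_rot: [-180.0, 0.0, -179.2]
force: [0.7, 0.8, 0.3]
finger_gap: 0.0652
```

Run:
```python
from h import *;from plant import *
im,d=get_image('top');cv2.imwrite('pics/top9.png',cv2.resize(im[90:290,120:520,::-1],None,fx=2,fy=2))
W=world(d,camera_params('top'))
for n,x,y in [('yellow',.6164,-.3425),('red',.594,.1165),('green',.5895,-.0905),('blue',.6095,.3105)]:
    m=(W[...,2]>.03)&(W[...,2]<.08)&(abs(W[...,0]-x)<.06)&(abs(W[...,1]-y)<.05)&(d>0)
    P=W[m];T=P[P[:,2]>np.percentile(P[:,2],70)-.008] if len(P) else P
    if len(T): print(n,len(T),'z',np.percentile(T[:,2],[5,50,95]).round(4),cv2.minAreaRect((T[:,:2]*1000).astype(np.float32)))
im,d=get_image('scene');cv2.imwrite('pics/scene9.png',cv2.resize(im[130:320,150:500,::-1],None,fx=2.2,fy=2.2))
```

```text
yellow 480 z [0.0483 0.0521 0.0546] ((615.2041625976562, -343.00518798828125), (64.89012908935547, 43.56435012817383), 17.25795555114746)
red 412 z [0.0496 0.0521 0.0545] ((597.2259521484375, 115.45075988769531), (63.09279251098633, 40.3751106262207), 0.16137780249118805)
green 464 z [0.0493 0.0519 0.0544] ((588.89697265625, -90.71414184570312), (65.95930480957031, 42.23318862915039), 3.3281285762786865)
blue 493 z [0.0475 0.052  0.0547] ((609.3629150390625, 309.9298095703125), (42.494850158691406, 66.35394287109375), 87.120849609375)
```

View pics/top9.png

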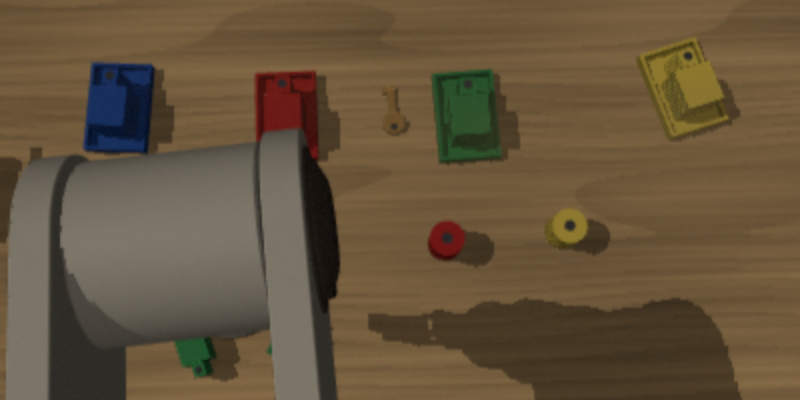

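View pics/scene9.png

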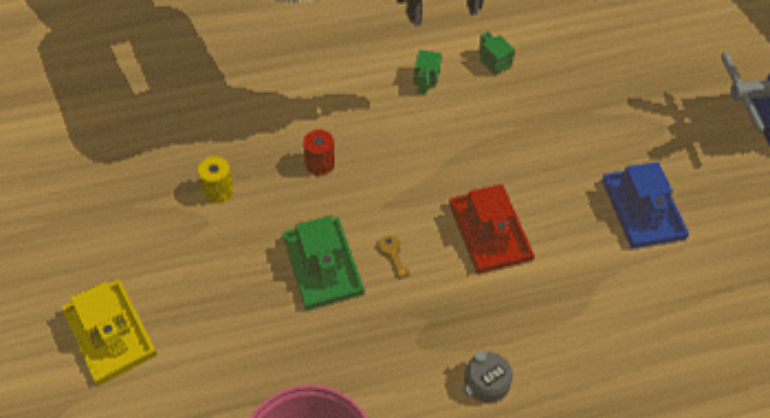

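Every tray holds its own colour, centred within about 3 mm, with tops at 0.052 m as they should be. The round stacks stand where they were, at crop (447,240) and (570,227).

```bash
python3 -c "
from plant import *
print(hand_in())"
```

```text
the job is handed in; nothing more can be done
None
```

All four flag stacks are in the trays of their own colour, upright on the tray floor and lengthways inside the walls. I handed the job in at about 37.6 s, against the 112 s limit.

- **Green look-alikes:** I moved the largest of the three green stacks, at top-view pixel (221,221). The two smaller ones were left alone.
- **Last checks:** from the top camera, the tops of the stacks lie at 0.052 m, which is the 4 mm tray floor plus the 48 mm stack. Each stack is within about 3 mm of its tray's centre and about 1° of its direction.
- **Round stacks:** the red and yellow button stacks still stand where they were.
- **Forces:** the highest I read was about 12 N, when a stack touched the tray floor.
- **Partly hidden:** the arm covered part of the red tray in the last top picture, so that fit used fewer points. The scene camera showed red properly placed.

No check failed or disagreed.

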